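# Dial open the strongbox padlock and hold it up off its hasp

## Robot

A 6-joint arm with a two-finger parallel gripper is mounted at the origin on a cart in front of the work surface, level with it; the furniture and walls round the work are solid. World frame = base frame: x ahead of the robot, y to its left, z up, the work surface at z = 0. Lengths are in mm, angles in rad, forces in N, time in s.
With the tool pointing down it reaches from about 350 to 875 mm from the base axis. Payload 4.2 kg.
Tool frame: the origin (TCP) lies midway between the tips of the shut fingers; the grasp point (between the pads) lies 19 mm behind it; z points along the fingers, y is the line along which they close (so a half turn about z gives the same grasp; the last joint's range is limited). The gripper opens to 85 mm and grips with 20 to 120 N. Pads are 22 mm wide; open, the fingers measure 114 mm over their backs; the gripper's body (76 mm by 85 mm) begins 54 mm behind the grasp point. The pads swing forward as they close: fully open they stand 13 mm farther back than shut.
Start: joints at [1.441, 0.385, 0.008, 0, -1.194, -0.259], TCP at [236.891, 578.344, 231.312] pointing down, gripper open.
Joint ranges: [-3.14, 3.14], [-1.21, 2.06], [-1.07, 1.41], [-3.16, 2.05], [-2.99, -0.16], [-3.1, 3.1]. Speed limits (rad/s): [2.79, 2.79, 3.14, 3.14, 3.14, 3.14].

## Interface

Orientations are given as a unit quaternion [x, y, z, w].
In Python, from bench import arm gives the robot as it stands.
- The arm moves only by the tool send_rows, never from a script. Its argument "targets" is a list of rows, each an object of numbers: "gripper": the gripper command: -1 is fully open, 1 is shut, values between are in proportion; "x", "y", "z": the shift along the tool's x, y, z in cm; "ax", "ay", "az": the turn, a rotation vector about the tool's x, y, z in degrees. A call has 1 to 5 rows; each row shifts and turns the commanded pose from where the row before left it, along the tool's axes as they then stand; what a row does not reach is not made up. A row lasts 1/12 s, in which the tool goes at most 41.7 mm and 7.16 degrees, less where a joint would pass 70% of its speed; a pose out of reach is approached as far as the arm can. A call is refused whole if a number of a shift passes 4.17 or a number of a turn 7.16, either way. A call with a gripper value outside its range is refused whole. The fingers move at their own pace and stop on an object; the grip force is fixed at half the most. Time passes only in rows, so rows that do not move let the fingers close. It gives the time, the measured TCP pose, the force, the opening and the grip force at its end, in the units of the state.
- arm.read_state(): the state, without advancing time (a new reading comes with each control period).
- arm.get_image(name): name is "scene" or "side" or "wrist"; returns (picture, depth): 400x640x3 uint8, red, green, blue; 400x640 float32, mm along the optical axis (not along the pixel's ray), 0 where there is no reading.
- arm.camera_model(name): a dict with "fx", "fy", "cx", "cy" (pixels), "cam_to_world" (4x4, takes a point from camera to world coordinates). Camera axes: x right, y down, z forward; pixel columns grow to the right and rows downward; lengths in mm; the calibration is good to about 2 mm. A picture is of the moment at which its call begins: read the wrist's pose just before it. camera_model takes no time and is no camera call; for the wrist camera it gives the pose at the moment of the call.
- arm.job_done(): hands the job in; it is judged then, once.
Trained networks look in the newest picture that a camera, given by its name, has taken for a name from the list of things; names that differ only in an ending like _2 or _b are one class to them, and where a whole thing is asked for, a point or a joint stands for the part that bears it (a point fixed in the world has none). Each returns a list of dicts, best first, with "score" (0 to 1); they miss things now and then, are a little off and sometimes report something else, mostly with a low value. They report only what shows in the picture. A call takes as long as a camera call. They do not tell look-alikes from the thing itself.
- arm.boxes_of(camera, thing): "rect" ([left, top, width, height] in pixels, round what is visible of it).
The state is a dict: "clock": time; "joints": joint angles; "joint_vel": joint speeds; "joint_efforts": joint torques, N m; "position": TCP position; "ee_rot": TCP orientation; "contact_force": force on the tool from outside, world axes, zero at the start; "wrist_torque": the same for the moment, N m; "gripper_width": finger opening in mm; "grasp_force": force on a finger pad.
Only numpy, scipy, OpenCV 4.12 (cv2) and the standard library are available. Lean on these libraries where they do the work, as an engineer would, in place of code of your own. Each camera call takes 0.05 s, during which the arm holds its last target. There are 200 camera calls.

## Task

Unlock the yellow strongbox: turn the padlock's dial through its clicks until the red pointer rests at the third tick clockwise (from above) from the long white zero mark, then pull the lock body straight away from the staple until the shackle is fully open, and slip the gap at the shackle's short leg past the staple to take the lock off. Finish while holding the padlock in the gripper about 10 cm above the lid, level, dial up, shackle still open; leave the flask, timer, tape and dish beside the box where they are.

Things in the scene. Friction and masses are not known exactly. Their poses are not given: they have to be found in the camera images.
- strongbox: Yellow steel chemical strongbox, 250 (x) x 226 (y) x 86 mm, fixed to the worktop. Origin: centre of its underside; front (-x) faces the robot, z up. A steel hasp leaf 3 mm thick lies on the lid (x -124 to +58, y -29 to +45 mm), its top at z = 89 mm; a hinge barrel 8 mm high crosses the leaf at x = +14 mm.
- guard_lips (a point): Midway between two steel guard lips on the hasp leaf, at their top edge (10 mm above the lid); axes as the strongbox. Each lip is 25 mm long (x) and 4 mm thick; they stand at y = +/-27 to 31 mm beside the front 25 mm of the lock body (1.2 mm play each side) and keep the lying lock from turning with its dial or shifting sideways. Behind them both flat sides of the lock are free.
- staple (a point): Steel staple on the front ledge: a closed upright loop of 6 mm round bar across the box's y. This point: on the axis of its inner foot, which stands inside the shackle, 16 mm above the lid, as high as the centre of the lying lock; axes as the strongbox. The other foot is 28 mm to +y, so the loop goes over the short leg. Underside of its top bar: 23 mm above this point; top: 29 mm.
- lock_center (a point): Loose padlock (0.3 to 0.6 kg) lying dial up on the hasp leaf; this point: centre of its dark steel body, 64 (x) x 52 (y) x 26 mm, half-way up. x points away from the shackle, the way to pull (the strongbox's +x), z up. The shackle, 8 mm round bar, leaves the front face (x = -32 mm) at this height: heel leg at y = -14 mm, short leg at y = +14 mm; closed, the inside of its bow is at x = -50 mm.
- lock_grip (a point): Where the lock body is well gripped across its y (52 mm wide, flat sides): half-way up, 12 mm behind lock_center (+x), behind the guard lips. Axes as lock_center. The body reaches 13 mm above and below this point, the dial knob to 36 mm above it. A smooth plastic bumper lies under the lock; it slides best on the leaf when it is not pressed down.
- shackle_gap (a point): Moves with the lock; axes as lock_center; 39 mm before lock_center (x), on the short leg's line. With the shackle fully open this is the middle of a 14 mm gap (along x) between the front face and the short leg's tip. To unhook: lift the lock 8 to 17 mm (over the lips, under the staple's top bar), bring the gap level in x with the staple's inner foot, move the lock 30 mm or more to its -y, then up.
- dial_knob (a point): Middle of the knurled round dial knob, on the dial's axis (4 mm behind lock_center, 27 mm above it). Knob 28 mm across, 18 mm tall (9 mm below this point to 9 mm above), red stripe on top towards the pointer; under it a black plate 40 mm across. Axes turn with the dial: the red pointer is on its -x side.
- lock_dial (a joint): Dial angle, rad, growing clockwise from above: 0 = red pointer at the long white zero mark (shackle side, lock -x), 1.571 = third of twelve ticks (pointing to the lock's +y). Turns without end; a sprung ball clicks into a notch every 0.524 rad, 0.08 N m to leave one; let go between notches it snaps into the nearest. Only in the third tick's notch does the shackle come out, else it stops at 2 mm.
- lock_shackle (a joint): How far the shackle has slid out of the body, m: 0 closed, 0.022 fully open (end stop). Slides along the lock's x with about 2.5 N friction and stays where it is left. At the start the bow has 1 to 4 mm of play before it bears on the staple's inner foot.
- flask: Bystander: conical glass flask with pink contents, 63 mm across, 109 mm tall, beside the box. Origin: centre of its underside.
- timer: Bystander: white lab timer lying on its back, 66 x 66 x 18 mm, beside the box. Origin: centre of its underside.
- tape: Bystander: roll of blue tape, 52 mm across, 14 mm thick, lying flat beside the box. Origin: centre of its underside.
- dish: Bystander: closed petri dish, 63 mm across, 15 mm tall, beside the box. Origin: centre of its underside.
- padlock: The same padlock as a whole; origin: centre of its underside, axes as lock_center.
Things that resemble listed ones, but are neither listed nor needed, are in the scene too. What is shaped like the padlock but blue or green is not meant.

How it is judged (in metres and radians):
On the way, in this order (a step that is already met when the one before it is completed fails the run):
1. the dial rests in the notch at the third tick clockwise from zero (within 0.15 rad) with the shackle still closed (out less than 4 mm) ((value of joint lock_dial between 1.421 and 1.721 rad or value of joint lock_dial between -4.862 and -4.562 rad or value of joint lock_dial between 7.704 and 8.004 rad) and value of joint lock_shackle below 0.004 m), for 0.3 s.
2. the shackle is pulled fully open (out more than 19 mm) while the lock is still low on the hasp (value of joint lock_shackle above 0.019 m and z of lock_center in the frame of strongbox below 0.125 m), for 0.2 s.
At the end, for the whole second after the job is handed in: The padlock is off the staple and held still in the fingers, its centre at least 74 mm above the lid (160 mm in the strongbox frame), dial up within 20 degrees of level, shackle still out more than 17 mm, not touching the box; flask, timer, tape and dish within 20 mm of where they stood (value of joint lock_shackle above 0.017 m and z of lock_center in the frame of strongbox above 0.16 m and angle between lock_center's own z axis and vertical below 0.35 rad and contact force between the fingers and padlock above 1.5 N and contact force between strongbox and padlock below 0.2 N and linear speed of padlock below 0.03 m/s and distance of each of flask, timer, tape, dish from where it was at the start of the episode below 0.02 m); the arm keeps its last pose, push and grip.
It fails at once if a bystander (flask) is pushed more than 20 mm or tipped over (distance of flask from where it was at the start of the episode above 0.02 m or angle between flask's own z axis and vertical above 0.5 rad).
It fails at once if a bystander (timer) is pushed more than 20 mm (distance of timer from where it was at the start of the episode above 0.02 m).
It fails at once if a bystander (tape) is pushed more than 20 mm (distance of tape from where it was at the start of the episode above 0.02 m).
It fails at once if a bystander (dish) is pushed more than 20 mm (distance of dish from where it was at the start of the episode above 0.02 m).
It also fails if it takes over 64 s, if anything falls off the work surface, if the arm or the gripper's body presses on something with over 40 N, if the wrist force passes 120 N, or if a joint passes its speed limit or range.

## Working session

There is one attempt and no reset: what is moved stays moved. The work goes in short steps, Python scripts to look and compute and a tool call to move; the robot and the scene stay as the last step left them, time stands still between calls to the robot, and variables do not carry over. Pictures are saved under pics/ and viewed, at most 10 in all, crops included, and the job is handed in when it is done.

Besides the shell and the picture viewer there is one more tool, called after ">>>" as name([rows], argument=value, ...), one row to a line, values as JSON. send_rows: Moves the arm, as the interface text tells. Its arguments: {"type":"object","properties":{"targets":{"type":"array"}},"required":["targets"]}

```bash
mkdir -p pics; ls
cat > h.py <<'E'
import numpy as np, cv2
from bench import arm
def look(cam,fn=None):
    im,d=arm.get_image(cam); m=arm.camera_model(cam)
    if fn: cv2.imwrite('pics/'+fn,im[:,:,::-1])
    return im,d,m
def w(d,m,u,v,r=2,z=None):
    """world point of pixel; z=given depth or median around; """
    if z is None:
        p=d[int(v)-r:int(v)+r+1,int(u)-r:int(u)+r+1]; z=np.median(p[p>0])
    c=np.array([(u-m['cx'])/m['fx']*z,(v-m['cy'])/m['fy']*z,z,1]); return (np.array(m['cam_to_world'])@c)[:3]
def onplane(m,u,v,h):
    T=np.array(m['cam_to_world']); r=T[:3,:3]@np.array([(u-m['cx'])/m['fx'],(v-m['cy'])/m['fy'],1]); o=T[:3,3]
    return o+r*(h-o[2])/r[2]
def cloud(d,m):
    v,u=np.mgrid[:d.shape[0],:d.shape[1]]; T=np.array(m['cam_to_world'])
    P=np.stack([(u-m['cx'])/m['fx']*d,(v-m['cy'])/m['fy']*d,d],-1)@T[:3,:3].T+T[:3,3]; P[d<=0]=np.nan; return P
E
python3 - <<'E'
from h import *
np.set_printoptions(precision=1,suppress=True)
s=arm.read_state(); print(s)
for c in ['scene','side']:
    im,d,m=look(c,c+'0.png'); print(c,np.array(m['cam_to_world']),m['fx'])
    for t in ['strongbox','padlock','dial_knob','staple','flask','timer','tape','dish']:
        for b in arm.boxes_of(c,t)[:3]:
            r=b['rect'];print(t,round(b['score'],2),np.array(r),w(d,m,min(max(r[0]+r[2]/2,3),636),min(max(r[1]+r[3]/2,3),396)))
E
```

```text
pics
{'clock': 0.0, 'joints': array([ 1.4,  0.4,  0. , -0. , -1.2, -0.3]), 'joint_vel': array([ 0., -0.,  0.,  0., -0., -0.]), 'joint_efforts': array([ -0. , -39.2,  18.8,   4.2,  -0. ,  -0. ]), 'position': array([236.7, 577.8, 230.2]), 'ee_rot': array([ 1. , -0.2, -0. ,  0. ]), 'contact_force': array([ 0.8,  0.7, -0.4]), 'wrist_torque': array([-0.1,  0. ,  0. ]), 'grasp_force': 0.0, 'gripper_width': 85.5704151618845}
scene [[   0.7   -0.5    0.5 -112.4]
 [  -0.7   -0.5    0.5 -514.5]
 [   0.    -0.7   -0.7  942. ]
 [   0.     0.     0.     1. ]] 439.5159931338003
strongbox 0.97 [249.3 159.9 121.3  98.1] [495.5  38.5  83. ]
padlock 0.93 [341.1 305.9  38.   27.7] [ 349.  -250.1   28.3]
padlock 0.65 [186.3 205.4  26.6  24.5] [302.1 282.7  27.3]
padlock 0.57 [271.9 185.7  36.3  26.9] [463.3  80.5 116.3]
dial_knob 0.72 [276.4 187.4  33.4  27.6] [463.4  69.4 116. ]
dial_knob 0.61 [358.4 307.8  18.9  17.3] [ 358.6 -263.3   46. ]
dial_knob 0.53 [193.5 209.4  11.6  12.4] [303.7 284.5  33.2]
staple 0.8 [249.2 158.4 121.2 103.6] [491.3  35.2  83.7]
flask 0.63 [246.2 158.9  17.3  36.7] [492.3 2
[... 249 characters left out ...]
0.8 -1048.8]
 [   -0.     -0.8    -0.6   845.4]
 [    0.      0.      0.      1. ]] 452.02033812243457
strongbox 0.77 [276.3 171.6  94.5  63. ] [530.6   6.6  86.3]
padlock 0.98 [265.  279.9  35.7  31. ] [ 359.3 -272.9   32.9]
padlock 0.59 [282.3 174.6  31.7  20.7] [469.   71.  119.8]
padlock 0.57 [231.4 174.2  23.1  17.4] [313.8 276.3  26.5]
dial_knob 0.76 [279.2 284.1  17.   15.4] [ 371.7 -274.1   43.3]
dial_knob 0.55 [239.  172.9   4.3   8.7] [310.5 284.8  44.6]
staple 0.62 [281.3 171.6  84.8  61.8] [532.2  11.2  85.1]
staple 0.51 [284.5 178.3  23.9  18.1] [462.4  64.6 116.3]
flask 0.53 [288.  152.8  13.8  21.4] [493.  256.2  86.6]
dish 0.74 [293.7 242.   21.7  22.8] [ 445.5 -115.7   14.7]
```

Run:
```python
import cv2
a=cv2.imread('pics/scene0.png'); cv2.imwrite('pics/crop0.png',cv2.resize(a[140:340,150:400],None,fx=3,fy=3,interpolation=cv2.INTER_CUBIC)[:600,:750])
```

```text
(no output)
```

View pics/crop0.png

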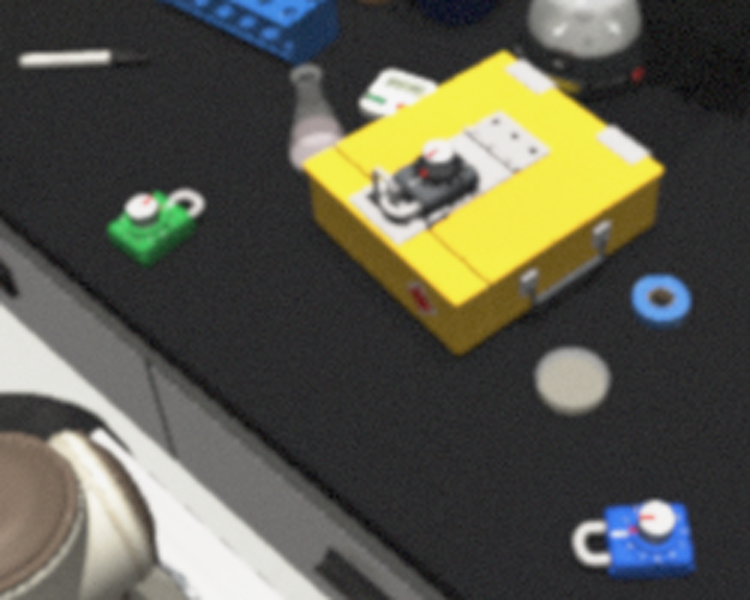

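The crop shows three padlocks: green (155,220), blue (650,540) and a dark steel one on the yellow box's hasp (430,180), its bow through the staple at (390,190). The dark one is the one meant. I'll get the box pose from the yellow lid next.

```bash
cat >> h.py <<'E'
def lid(cam):
    im,d,m=look(cam); P=cloud(d,m); hsv=cv2.cvtColor(im,cv2.COLOR_RGB2HSV)
    k=(abs(P[...,2]-86)<8)&(hsv[...,0]>20)&(hsv[...,0]<35)&(hsv[...,1]>120)
    v,u=np.nonzero(k); Q=np.array([onplane(m,a,b,86)[:2] for a,b in zip(u,v)],np.float32)
    return cv2.minAreaRect(Q), np.nanmedian(P[...,2][k])
E
python3 - <<'E'
from h import *
for c in ['scene','side']: print(lid(c))
m=arm.camera_model('wrist'); print(np.array(m['cam_to_world']).round(3),m['fx'],m['cx'],m['cy']); s=arm.read_state(); print(s['position'],s['ee_rot'],s['clock'])
E
```

```text
(((531.7919921875, 69.35514831542969), (228.27337646484375, 256.130859375), 82.64608764648438), np.float64(84.08381538849324))
(((534.6173095703125, 65.50669860839844), (235.07717895507812, 251.55181884765625), 82.50187683105469), np.float64(86.67398927742227))
[[-3.79000e-01 -8.94000e-01 -2.40000e-01  2.97233e+02]
 [-9.25000e-01  3.67000e-01  9.70000e-02  5.53155e+02]
 [ 1.00000e-03  2.59000e-01 -9.66000e-01  3.73566e+02]
 [ 0.00000e+00  0.00000e+00  0.00000e+00  1.00000e+00]] 299.60769771625905 320.0099768286908 201.78855541003804
[236.88891481 578.34442725 231.30080792] [ 9.81166068e-01 -1.93166110e-01  1.04602929e-05  1.83508202e-05] 1.0
```

>>> send_rows([
  {"x": 2.86,"y": 2.73,"gripper": -1},
  {"x": 2.86,"y": 2.73,"gripper": -1},
  {"x": 2.86,"y": 2.73,"gripper": -1},
  {"x": 2.86,"y": 2.73,"gripper": -1},
  {"x": 2.86,"y": 2.73,"gripper": -1},
])

```text
$.targets[0]: bad value
```

>>> send_rows([
  {"x": 2.86,"y": 2.73,"gripper": -1},
  {"x": 2.86,"y": 2.73,"gripper": -1},
  {"x": 2.86,"y": 2.73,"gripper": -1},
  {"x": 2.86,"y": 2.73,"gripper": -1},
  {"x": 2.86,"y": 2.73,"gripper": -1},
])

```text
$.targets[0]: bad value
```

>>> send_rows([
  {"x": 2.86,"y": 2.73,"gripper": -1},
  {"x": 2.86,"y": 2.73,"gripper": -1},
  {"x": 2.86,"y": 2.73,"gripper": -1},
  {"x": 2.86,"y": 2.73,"az": -7.1,"gripper": -1},
  {"az": -7.1,"gripper": -1},
])

```text
$.targets[0]: bad value
```

>>> send_rows([
  {"az": -0.7,"gripper": -1},
  {"gripper": -1},
  {"gripper": -1},
])

```text
$.targets[0]: bad value
```

```bash
cat >> h.py <<'E'
from scipy.spatial.transform import Rotation as R
def go(s,p,yaw):
    "tool-frame shift (cm) and az (deg) to reach TCP p, tool-x yaw deg, tool down"
    M=R.from_quat(s['ee_rot']).as_matrix(); cy=np.degrees(np.arctan2(M[1,0],M[0,0]))
    print('yaw',cy.round(2),'tilt',M[:,2].round(4),'shift cm',(M.T@(np.array(p)-s['position'])/10).round(2),'az',round(cy-yaw,2))
E
python3 - <<'E'
from h import *
np.set_printoptions(precision=1,suppress=True)
s=arm.read_state(); print(s['position'],s['clock'],s['joints'])
im,d,m=look('wrist','w1.png')
for t in ['padlock','dial_knob','lock_center','staple','guard_lips','lock_dial','shackle_gap']:
    for b in arm.boxes_of('wrist',t)[:2]:
        r=b['rect'];print(t,round(b['score'],2),np.array(r),w(d,m,r[0]+r[2]/2,r[1]+r[3]/2))
go(s,[463,72,230],-7.4)
E
```

```text
[236.9 578.3 231.3] 1.0 [ 1.4  0.4  0.   0.  -1.2 -0.3]
padlock 0.89 [498.8   0.   78.9  53.9] [298.9 311.1  31.7]
dial_knob 0.97 [529.7   0.   47.7  31.7] [302.8 307.   48. ]
lock_center 0.72 [500.5   0.   77.3  53.4] [298.8 310.   31.4]
lock_dial 0.77 [527.8   1.5  51.7  30.9] [301.8 306.8  47.6]
shackle_gap 0.64 [503.7   2.   72.4  51.3] [297.6 309.4  31.3]
yaw -22.28 tilt [ 0. -0. -1.] shift cm [40.1 38.3  0.1] az -14.88
```

View pics/w1.png

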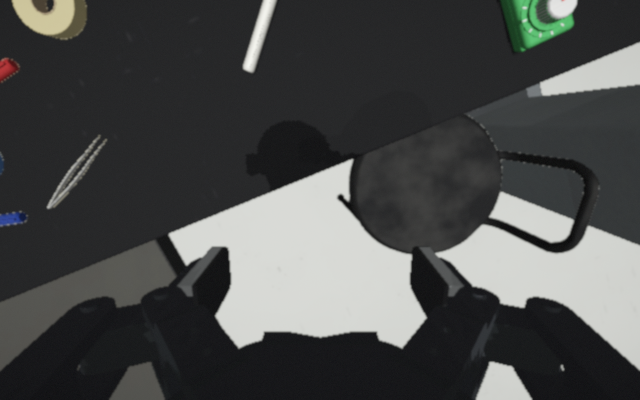

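The moves were refused, so the picture only shows the start pose: worktop edge, with the green look-alike at (540,20). Rows probably need every key, so I'll try one full row first.

>>> send_rows([
  {"x": 2.86,"y": 2.73,"z": 0,"ax": 0,"ay": 0,"az": 0,"gripper": -1},
  {"x": 2.86,"y": 2.73,"z": 0,"ax": 0,"ay": 0,"az": 0,"gripper": -1},
  {"x": 2.86,"y": 2.73,"z": 0,"ax": 0,"ay": 0,"az": 0,"gripper": -1},
  {"x": 2.86,"y": 2.73,"z": 0,"ax": 0,"ay": 0,"az": 0,"gripper": -1},
  {"x": 2.86,"y": 2.73,"z": 0,"ax": 0,"ay": 0,"az": 0,"gripper": -1},
])

```text
clock: 1.82
position: [317.8, 396.1, 231.5]
ee_rot: [0.981, -0.193, 0.0, -0.0]
contact_force: [0.1, -0.3, 1.0]
gripper_width: 85.5
grasp_force: 0.0
```

>>> send_rows([
  {"x": 2.86,"y": 2.73,"z": 0,"ax": 0,"ay": 0,"az": 0,"gripper": -1},
  {"x": 2.86,"y": 2.73,"z": 0,"ax": 0,"ay": 0,"az": 0,"gripper": -1},
  {"x": 2.86,"y": 2.73,"z": 0,"ax": 0,"ay": 0,"az": 0,"gripper": -1},
  {"x": 2.86,"y": 2.73,"z": 0,"ax": 0,"ay": 0,"az": 0,"gripper": -1},
  {"x": 2.86,"y": 2.73,"z": 0,"ax": 0,"ay": 0,"az": 0,"gripper": -1},
])

```text
clock: 2.23
position: [398.4, 215.5, 231.8]
ee_rot: [0.981, -0.193, 0.0, -0.0]
contact_force: [1.1, 0.2, -0.0]
gripper_width: 85.3
grasp_force: 0.0
```

>>> send_rows([
  {"x": 2.86,"y": 2.73,"z": 0,"ax": 0,"ay": 0,"az": 0,"gripper": -1},
  {"x": 2.86,"y": 2.73,"z": 0,"ax": 0,"ay": 0,"az": 0,"gripper": -1},
  {"x": 2.86,"y": 2.73,"z": 0,"ax": 0,"ay": 0,"az": 0,"gripper": -1},
  {"x": 2.86,"y": 2.73,"z": 0,"ax": 0,"ay": 0,"az": 0,"gripper": -1},
  {"x": 0,"y": 0,"z": 0,"ax": 0,"ay": 0,"az": -7.1,"gripper": -1},
])

```text
clock: 2.65
position: [464.0, 68.0, 231.4]
ee_rot: [0.991, -0.135, 0.0, 0.0]
contact_force: [0.2, 1.0, 0.5]
gripper_width: 85.2
grasp_force: 0.0
```

>>> send_rows([
  {"x": 0,"y": 0,"z": 0,"ax": 0,"ay": 0,"az": -7.1,"gripper": -1},
  {"x": 0,"y": 0,"z": 0,"ax": 0,"ay": 0,"az": -0.7,"gripper": -1},
  {"x": 0,"y": 0,"z": 0,"ax": 0,"ay": 0,"az": 0,"gripper": -1},
])

```text
clock: 2.9
position: [462.6, 72.7, 231.4]
ee_rot: [0.998, -0.066, 0.0, -0.0]
contact_force: [-0.4, 0.0, 0.0]
gripper_width: 85.2
grasp_force: 0.0
```

Run:
```python
from h import *
np.set_printoptions(precision=1,suppress=True)
s=arm.read_state(); print(s['position'],s['clock'],s['joints'])
im,d,m=look('wrist','w2.png')
for t in ['padlock','dial_knob','lock_center','staple','guard_lips','lock_dial']:
    for b in arm.boxes_of('wrist',t)[:2]:
        r=b['rect'];print(t,round(b['score'],2),np.array(r),w(d,m,r[0]+r[2]/2,r[1]+r[3]/2))
go(s,[463,72,230],-7.4)
```

```text
[462.6  72.7 231.4] 2.9 [ 0.5  0.1 -0.4 -0.  -1.1  0.9]
padlock 0.96 [546.7 185.   83.7  68.6] [ 371.8 -242.1   30.7]
padlock 0.95 [280.  140.2  60.   95. ] [477.3  78.6 138.8]
dial_knob 0.75 [585.8 201.2  46.   36.5] [ 376.  -250.5   47.1]
dial_knob 0.56 [291.6 148.2  42.   45.8] [490.2  74.7 138.2]
lock_center 0.93 [549.5 189.6  78.8  65.4] [ 367.8 -243.    30.5]
lock_center 0.88 [282.3 136.8  60.4  92.5] [480.8  76.1 138.4]
staple 0.7 [177.4   0.  266.3 235.7] [531.4  72.   88.9]
guard_lips 0.75 [176.3   0.  269.4 241.4] [528.9  72.   88.6]
lock_dial 0.9 [289.5 149.6  43.4  44.7] [489.7  75.9 138.3]
lock_dial 0.72 [584.3 201.3  44.9  35.1] [ 375.8 -250.6   44.4]
yaw -7.54 tilt [ 0.  0. -1.] shift cm [0.1 0.1 0.1] az -0.14
```

View pics/w2.png

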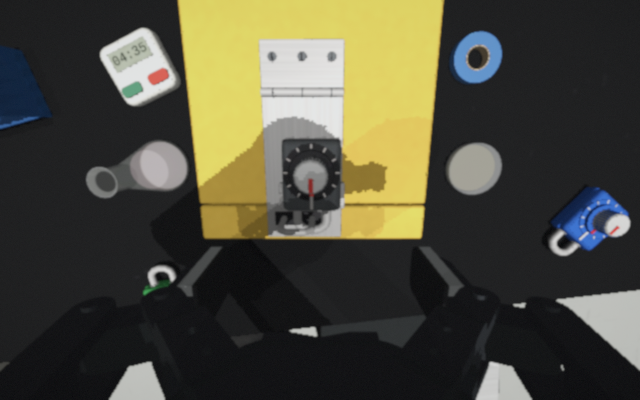

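The wrist view shows the dark padlock on the hasp, its knob at (311,174). The red pointer runs downwards (shackle side), staple and bow are at about (305,220), the timer and flask are on the left and the tape and dish on the right. I'll move over the knob and lower for a close look.

>>> send_rows([
  {"x": 2.68,"y": -0.6,"z": 0,"ax": 0,"ay": 0,"az": 0,"gripper": -1},
  {"x": 0,"y": 0,"z": 4.0,"ax": 0,"ay": 0,"az": 0,"gripper": -1},
  {"x": 0,"y": 0,"z": 0,"ax": 0,"ay": 0,"az": 0,"gripper": -1},
  {"x": 0,"y": 0,"z": 0,"ax": 0,"ay": 0,"az": 0,"gripper": -1},
])

```text
clock: 3.58
position: [488.8, 75.0, 190.0]
ee_rot: [0.998, -0.064, -0.002, 0.001]
contact_force: [0.2, -0.7, 0.1]
gripper_width: 85.5
grasp_force: 0.0
```

Run:
```python
from h import *
np.set_printoptions(precision=1,suppress=True)
s=arm.read_state(); print(s['position'],s['clock'],s['joints'])
im,d,m=look('wrist')
P=cloud(d,m)
k=(abs(P[...,2]-138)<4)&(abs(P[...,0]-490)<40)&(abs(P[...,1]-75)<40)
v,u=np.nonzero(k); Q=np.array([onplane(m,a,b,138)[:2] for a,b in zip(u,v)],np.float32); print('knob',cv2.minEnclosingCircle(Q),len(Q),Q.mean(0))
k=(P[...,2]>104)&(P[...,2]<122)&(abs(P[...,0]-490)<60)&(abs(P[...,1]-75)<45)
v,u=np.nonzero(k); Q=P[k][:,:2].astype(np.float32); print('body',cv2.minAreaRect(Q),len(Q))
hsv=cv2.cvtColor(im,cv2.COLOR_RGB2HSV)
k=((hsv[...,0]<8)|(hsv[...,0]>172))&(hsv[...,1]>120)&(hsv[...,2]>60)&(P[...,2]>100)&(abs(P[...,0]-490)<40)
v,u=np.nonzero(k); print('red',P[k].mean(0), P[k][np.argmin(P[k][:,0])],len(u))
q=P[k]; t=q[:,2]>130; print(q[t].mean(0),q[~t].mean(0))
print('lid',lid('wrist'))
for t in ['padlock','lock_dial']:
    for b in arm.boxes_of('wrist',t)[:2]:
        r=b['rect'];print(t,round(b['score'],2),np.array(r))
cu,cv=int(u.mean()),int(v.mean())
cv2.imwrite('pics/c3.png',cv2.resize(im[cv-60:cv+60,cu-75:cu+75,::-1],None,fx=5,fy=5,interpolation=cv2.INTER_CUBIC)); print(cu,cv)
```

```text
[488.8  75.  190. ] 3.5833 [ 0.5  0.2 -0.4  0.  -1.   1. ]
knob ((487.86553955078125, 77.03927612304688), 14.602852821350098) 1257 [488.1  77.1]
body ((473.10430908203125, 80.03164672851562), (55.1133918762207, 88.95073699951172), 78.43287658691406) 4344
red [481.1  80.1 144.1] [475.3  79.5 139.5] 60
[481.1  80.1 144.1] [nan nan nan]
lid (((527.87255859375, 71.7279281616211), (224.2616424560547, 227.16490173339844), 82.62200927734375), np.float64(86.64057857963766))
padlock 0.66 [568.  214.2  72.   74.8]
padlock 0.6 [281.4 175.   72.5 106.8]
lock_dial 0.77 [290.4 190.6  51.6  50.8]
lock_dial 0.6 [613.7 236.1  26.3  33.2]
310 238<stdin>:13: RuntimeWarning: Mean of empty slice.
  ret = um.true_divide(
```

View pics/c3.png

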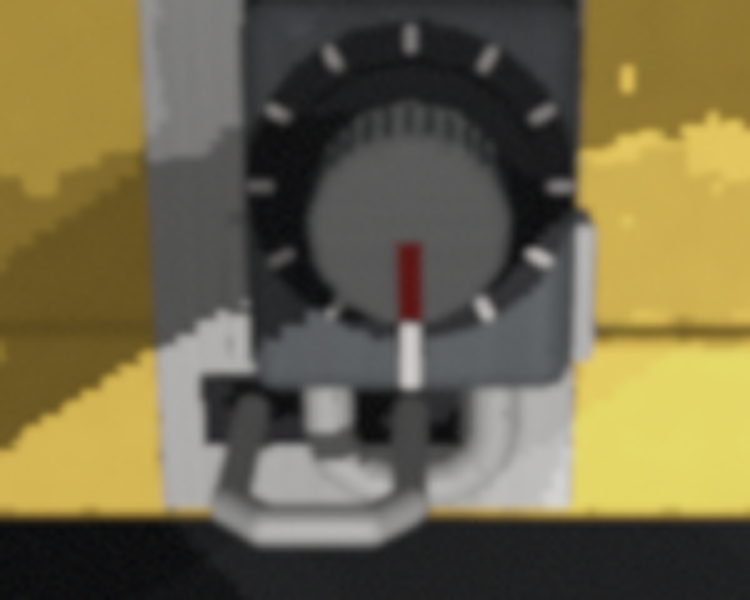

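The close crop shows the red stripe straight on the long white zero mark at (408,350). The bow lies round the staple's inner foot and the staple loop is at (320,525), so the dial is at 0 and needs +90° clockwise (tool +az). I'll centre on the knob, go down, grip and turn.

>>> send_rows([
  {"x": -0.11,"y": -0.18,"z": 3.4,"ax": 0,"ay": 0,"az": 0,"gripper": -1},
  {"x": 0,"y": 0,"z": 3.4,"ax": 0,"ay": 0,"az": 0,"gripper": -1},
  {"x": 0,"y": 0,"z": 0,"ax": 0,"ay": 0,"az": 0,"gripper": -1},
  {"x": 0,"y": 0,"z": 0,"ax": 0,"ay": 0,"az": 0,"gripper": 1},
  {"x": 0,"y": 0,"z": 0,"ax": 0,"ay": 0,"az": 0,"gripper": 1},
])

```text
clock: 4.2
position: [490.6, 77.9, 125.5]
ee_rot: [0.998, -0.064, 0.002, -0.001]
contact_force: [0.2, 0.3, 1.0]
gripper_width: 64.0
grasp_force: 0.0
```

>>> send_rows([
  {"x": 0,"y": 0,"z": 0,"ax": 0,"ay": 0,"az": 0,"gripper": 1},
  {"x": 0,"y": 0,"z": 0,"ax": 0,"ay": 0,"az": 0,"gripper": 1},
  {"x": 0,"y": 0,"z": 0,"ax": 0,"ay": 0,"az": 0,"gripper": 1},
  {"x": 0,"y": 0,"z": 0,"ax": 0,"ay": 0,"az": 0,"gripper": 1},
])

```text
clock: 4.53
position: [489.9, 77.5, 125.3]
ee_rot: [0.998, -0.064, 0.001, -0.0]
contact_force: [-0.8, -0.5, 5.7]
gripper_width: 25.6
grasp_force: 58.6
```

>>> send_rows([
  {"x": 0,"y": 0,"z": 0,"ax": 0,"ay": 0,"az": 7,"gripper": 1},
  {"x": 0,"y": 0,"z": 0,"ax": 0,"ay": 0,"az": 7,"gripper": 1},
  {"x": 0,"y": 0,"z": 0,"ax": 0,"ay": 0,"az": 7,"gripper": 1},
  {"x": 0,"y": 0,"z": 0,"ax": 0,"ay": 0,"az": 7,"gripper": 1},
  {"x": 0,"y": 0,"z": 0,"ax": 0,"ay": 0,"az": 7,"gripper": 1},
])

```text
clock: 4.95
position: [489.3, 76.2, 125.3]
ee_rot: [0.932, -0.364, 0.001, 0.001]
contact_force: [-2.0, -5.5, 8.0]
gripper_width: 25.1
grasp_force: 58.8
```

>>> send_rows([
  {"x": 0,"y": 0,"z": 0,"ax": 0,"ay": 0,"az": 7,"gripper": 1},
  {"x": 0,"y": 0,"z": 0,"ax": 0,"ay": 0,"az": 7,"gripper": 1},
  {"x": 0,"y": 0,"z": 0,"ax": 0,"ay": 0,"az": 7,"gripper": 1},
  {"x": 0,"y": 0,"z": 0,"ax": 0,"ay": 0,"az": 7,"gripper": 1},
  {"x": 0,"y": 0,"z": 0,"ax": 0,"ay": 0,"az": 7,"gripper": 1},
])

```text
clock: 5.37
position: [487.9, 75.4, 125.2]
ee_rot: [0.779, -0.627, 0.0, 0.002]
contact_force: [-5.3, -5.9, 11.8]
gripper_width: 25.3
grasp_force: 59.1
```

>>> send_rows([
  {"x": 0,"y": 0,"z": 0,"ax": 0,"ay": 0,"az": 7,"gripper": 1},
  {"x": 0,"y": 0,"z": 0,"ax": 0,"ay": 0,"az": 7,"gripper": 1},
  {"x": 0,"y": 0,"z": 0,"ax": 0,"ay": 0,"az": 6,"gripper": 1},
  {"x": 0,"y": 0,"z": 0,"ax": 0,"ay": 0,"az": 0,"gripper": 1},
  {"x": 0,"y": 0,"z": 0,"ax": 0,"ay": 0,"az": 0,"gripper": 1},
])

```text
clock: 5.78
position: [486.7, 75.4, 125.2]
ee_rot: [-0.66, 0.751, 0.0, -0.003]
contact_force: [-8.8, -4.6, 13.6]
gripper_width: 25.3
grasp_force: 59.4
```

Run:
```python
from h import *
s=arm.read_state(); print(s['joints'],s['wrist_torque'],s['contact_force']); go(s,[488,77,122],-97.4)
```

```text
[ 0.48469047  0.27470298 -0.45609165  0.00130808 -0.84575864 -0.6143847 ] [-1.176946    2.40994632 -0.00467119] [-8.78849214 -4.58911462 13.62221083]
yaw -97.38 tilt [-0.0046 -0.0035 -1.    ] shift cm [-0.18 -0.11  0.32] az 0.02
```

>>> send_rows([
  {"x": 0,"y": 0,"z": 0,"ax": 0,"ay": 0,"az": 0,"gripper": 0.05},
  {"x": 0,"y": 0,"z": 0,"ax": 0,"ay": 0,"az": 0,"gripper": 0.05},
  {"x": 0,"y": 0,"z": 0,"ax": 0,"ay": 0,"az": 0,"gripper": 0.05},
  {"x": 0,"y": 0,"z": -3,"ax": 0,"ay": 0,"az": 0,"gripper": 0.05},
  {"x": 0,"y": 0,"z": -3.5,"ax": 0,"ay": 0,"az": 0,"gripper": 0.05},
])

```text
clock: 6.2
position: [487.5, 76.8, 186.8]
ee_rot: [-0.66, 0.751, 0.001, -0.003]
contact_force: [1.2, -0.3, 0.2]
gripper_width: 40.8
grasp_force: 0.0
```

>>> send_rows([
  {"x": 0,"y": 0,"z": 0,"ax": 0,"ay": 0,"az": -7,"gripper": -1},
  {"x": 0,"y": 0,"z": 0,"ax": 0,"ay": 0,"az": -7,"gripper": -1},
  {"x": 0,"y": 0,"z": 0,"ax": 0,"ay": 0,"az": -7,"gripper": -1},
  {"x": 0,"y": 0,"z": 0,"ax": 0,"ay": 0,"az": -7,"gripper": -1},
  {"x": 0,"y": 0,"z": 0,"ax": 0,"ay": 0,"az": -7,"gripper": -1},
])

```text
clock: 6.62
position: [489.3, 77.6, 188.4]
ee_rot: [0.857, -0.515, 0.0, -0.0]
contact_force: [-0.1, -1.2, -0.2]
gripper_width: 85.3
grasp_force: 0.0
```

>>> send_rows([
  {"x": 0,"y": 0,"z": 0,"ax": 0,"ay": 0,"az": -7,"gripper": -1},
  {"x": 0,"y": 0,"z": 0,"ax": 0,"ay": 0,"az": -7,"gripper": -1},
  {"x": 0,"y": 0,"z": 0,"ax": 0,"ay": 0,"az": -7,"gripper": -1},
  {"x": 0,"y": 0,"z": 0,"ax": 0,"ay": 0,"az": -7,"gripper": -1},
  {"x": 0,"y": 0,"z": 0,"ax": 0,"ay": 0,"az": -7,"gripper": -1},
])

```text
clock: 7.03
position: [489.3, 77.6, 188.3]
ee_rot: [0.972, -0.234, 0.0, -0.0]
contact_force: [0.3, 0.1, 0.5]
gripper_width: 84.9
grasp_force: 0.0
```

>>> send_rows([
  {"x": 0,"y": 0,"z": 0,"ax": 0,"ay": 0,"az": -7,"gripper": -1},
  {"x": 0,"y": 0,"z": 0,"ax": 0,"ay": 0,"az": -7,"gripper": -1},
  {"x": 0,"y": 0,"z": 0,"ax": 0,"ay": 0,"az": -6,"gripper": -1},
  {"x": 0,"y": 0,"z": 0,"ax": 0,"ay": 0,"az": 0,"gripper": -1},
  {"x": 0,"y": 0,"z": 0,"ax": 0,"ay": 0,"az": 0,"gripper": -1},
])

```text
clock: 7.45
position: [489.2, 77.5, 188.3]
ee_rot: [0.998, -0.066, 0.0, -0.0]
contact_force: [0.7, -0.1, -0.0]
gripper_width: 85.7
grasp_force: 0.0
```

Run:
```python
from h import *
np.set_printoptions(precision=1,suppress=True)
s=arm.read_state(); print(s['position'],s['clock'])
im,d,m=look('wrist')
P=cloud(d,m)
k=(abs(P[...,2]-138)<4)&(abs(P[...,0]-488)<40)&(abs(P[...,1]-75)<40)
v,u=np.nonzero(k); Q=np.array([onplane(m,a,b,138)[:2] for a,b in zip(u,v)],np.float32); c=cv2.minEnclosingCircle(Q);print('knob',c,len(Q))
k=(abs(P[...,2]-116)<5)&(abs(P[...,0]-500)<40)&(abs(P[...,1]-75)<40)&(P[...,0]>475)
v,u=np.nonzero(k); Q=np.array([onplane(m,a,b,116)[:2] for a,b in zip(u,v)],np.float32); r=cv2.minAreaRect(Q); print('body',r,len(Q),cv2.boxPoints(r))
e=np.array([np.cos(np.radians(-7.4)),np.sin(np.radians(-7.4))]); n=np.array([-e[1],e[0]])
print('ranges along x,y box rel knob', [(np.percentile((Q-c[0])@a,[0.5,99.5])) for a in (e,n)])
go(s,[c[0][0]+8*e[0],c[0][1]+8*e[1],93],-7.4)
cv2.imwrite('pics/c4.png',cv2.resize(im[140:300,220:400,::-1],None,fx=3.5,fy=3.5,interpolation=cv2.INTER_CUBIC))
```

```text
[489.2  77.5 188.3] 7.45
knob ((487.8326416015625, 77.89336395263672), 14.32193660736084) 1262
body ((493.5639343261719, 77.19405364990234), (50.3454704284668, 43.804832458496094), 83.23637390136719) 2340 [[468.8  54.8]
 [512.3  49.6]
 [518.3  99.6]
 [474.8 104.8]]
ranges along x,y box rel knob [array([-14.6,  27. ]), array([-24.6,  24.7])]
yaw -7.53 tilt [ 0.  0. -1.] shift cm [ 0.7 -0.   9.5] az -0.13
```

View pics/c4.png

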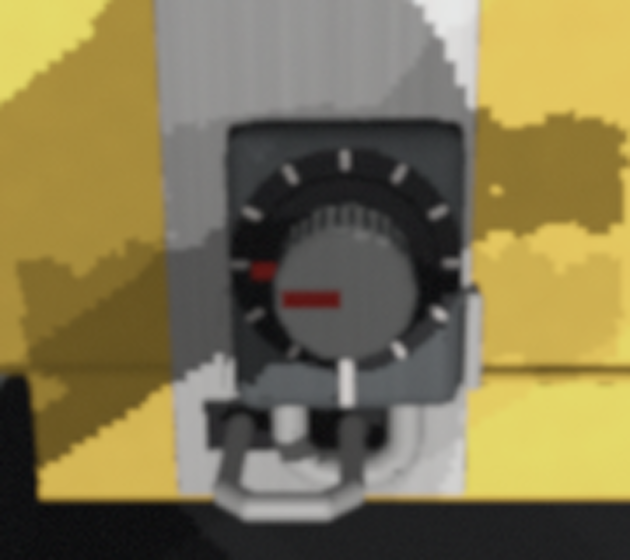

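The pointer now sits at the third tick, on the left (+y) at about (262,270), with the shackle still closed. Next I grip the body 8 mm behind the knob axis.

>>> send_rows([
  {"x": 0.7,"y": 0,"z": 3.3,"ax": 0,"ay": 0,"az": -0.1,"gripper": -1},
  {"x": 0,"y": 0,"z": 3.3,"ax": 0,"ay": 0,"az": 0,"gripper": -1},
  {"x": 0,"y": 0,"z": 3.2,"ax": 0,"ay": 0,"az": 0,"gripper": -1},
  {"x": 0,"y": 0,"z": 0,"ax": 0,"ay": 0,"az": 0,"gripper": -1},
  {"x": 0,"y": 0,"z": 0,"ax": 0,"ay": 0,"az": 0,"gripper": -1},
])

```text
clock: 7.92
position: [495.4, 76.0, 89.5]
ee_rot: [0.998, -0.064, -0.002, 0.001]
contact_force: [0.9, -0.2, 0.6]
gripper_width: 85.4
grasp_force: 0.0
```

>>> send_rows([
  {"x": 0,"y": 0,"z": 0,"ax": 0,"ay": 0,"az": 0,"gripper": 1},
  {"x": 0,"y": 0,"z": 0,"ax": 0,"ay": 0,"az": 0,"gripper": 1},
  {"x": 0,"y": 0,"z": 0,"ax": 0,"ay": 0,"az": 0,"gripper": 1},
  {"x": 0,"y": 0,"z": 0,"ax": 0,"ay": 0,"az": 0,"gripper": 1},
  {"x": 0,"y": 0,"z": 0,"ax": 0,"ay": 0,"az": 0,"gripper": 1},
])

```text
clock: 8.33
position: [497.5, 77.1, 92.7]
ee_rot: [0.998, -0.063, 0.002, -0.001]
contact_force: [-1.8, 0.7, 6.7]
gripper_width: 50.9
grasp_force: 64.8
```

>>> send_rows([
  {"x": 0,"y": 0,"z": -0.3,"ax": 0,"ay": 0,"az": 0,"gripper": 1},
  {"x": 0.3,"y": 0,"z": 0,"ax": 0,"ay": 0,"az": 0,"gripper": 1},
  {"x": 0.3,"y": 0,"z": 0,"ax": 0,"ay": 0,"az": 0,"gripper": 1},
  {"x": 0.3,"y": 0,"z": 0,"ax": 0,"ay": 0,"az": 0,"gripper": 1},
  {"x": 0,"y": 0,"z": 0,"ax": 0,"ay": 0,"az": 0,"gripper": 1},
])

```text
clock: 8.75
position: [504.7, 75.0, 92.9]
ee_rot: [0.998, -0.064, -0.001, 0.0]
contact_force: [-2.9, 0.5, -1.7]
gripper_width: 50.9
grasp_force: 63.7
```

>>> send_rows([
  {"x": 0.3,"y": 0,"z": 0,"ax": 0,"ay": 0,"az": 0,"gripper": 1},
  {"x": 0.3,"y": 0,"z": 0,"ax": 0,"ay": 0,"az": 0,"gripper": 1},
  {"x": 0.3,"y": 0,"z": 0,"ax": 0,"ay": 0,"az": 0,"gripper": 1},
  {"x": 0,"y": 0,"z": 0,"ax": 0,"ay": 0,"az": 0,"gripper": 1},
])

```text
clock: 9.08
position: [514.3, 73.9, 93.0]
ee_rot: [0.998, -0.063, -0.0, 0.0]
contact_force: [-1.5, -0.5, -3.4]
gripper_width: 51.1
grasp_force: 63.6
```

>>> send_rows([
  {"x": 0.3,"y": 0,"z": 0,"ax": 0,"ay": 0,"az": 0,"gripper": 1},
  {"x": 0.3,"y": 0,"z": 0,"ax": 0,"ay": 0,"az": 0,"gripper": 1},
  {"x": 0,"y": 0,"z": 0,"ax": 0,"ay": 0,"az": 0,"gripper": 1},
  {"x": 0,"y": 0,"z": 0,"ax": 0,"ay": 0,"az": 0,"gripper": 1},
])

```text
clock: 9.42
position: [519.4, 73.2, 92.9]
ee_rot: [0.998, -0.064, -0.001, 0.0]
contact_force: [-3.2, 0.3, -3.3]
gripper_width: 50.6
grasp_force: 63.5
```

>>> send_rows([
  {"x": 0.3,"y": 0,"z": 0,"ax": 0,"ay": 0,"az": 0,"gripper": 1},
  {"x": 0,"y": 0,"z": 0,"ax": 0,"ay": 0,"az": 0,"gripper": 1},
  {"x": 0,"y": 0,"z": 0,"ax": 0,"ay": 0,"az": 0,"gripper": 1},
])

```text
clock: 9.67
position: [519.7, 72.8, 92.9]
ee_rot: [0.998, -0.064, -0.003, 0.0]
contact_force: [-10.4, 2.9, 2.2]
gripper_width: 50.5
grasp_force: 64.1
```

>>> send_rows([
  {"x": 0.3,"y": 0,"z": 0,"ax": 0,"ay": 0,"az": 0,"gripper": 1},
  {"x": 0,"y": 0,"z": 0,"ax": 0,"ay": 0,"az": 0,"gripper": 1},
  {"x": 0,"y": 0,"z": 0,"ax": 0,"ay": 0,"az": 0,"gripper": 1},
  {"x": 0,"y": 0,"z": 0,"ax": 0,"ay": 0,"az": 0,"gripper": 1},
])

```text
clock: 10.0
position: [519.8, 72.6, 92.9]
ee_rot: [0.998, -0.065, -0.006, 0.001]
contact_force: [-19.6, 7.4, 8.0]
gripper_width: 50.6
grasp_force: 64.9
```

Run:
```python
from h import *
s=arm.read_state(); print(s['position'],s['clock'])
im,d,m=look('wrist')
a=im[150:350,220:420,::-1]
sc,_,_=look('side'); b=sc[150:230,260:360,::-1]
cv2.imwrite('pics/c5.png',np.hstack([cv2.resize(a,(400,400),interpolation=2),cv2.resize(b,(400,320),interpolation=2)[:400] if 0 else cv2.copyMakeBorder(cv2.resize(b,(400,320),interpolation=2),0,80,0,0,0)]))
```

```text
[519.82966848  72.59051856  92.87510296] 10.0
```

View pics/c5.png

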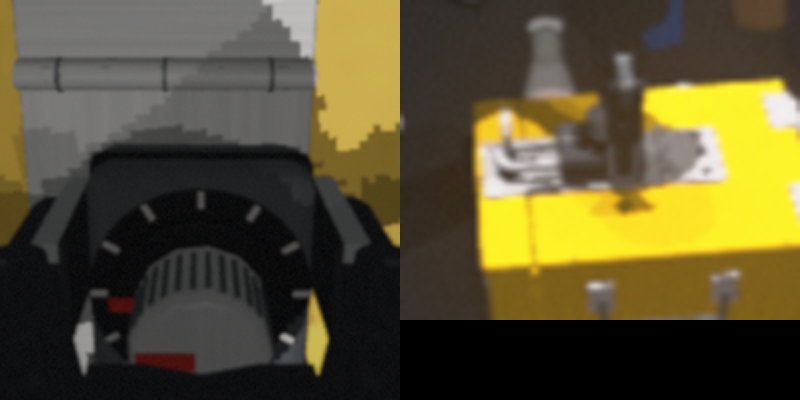

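The left crop shows the gripped lock with its dial at the third tick. The right crop (side view) shows the long open shackle reaching from the body at (570,155) to the staple at (505,150). A 20 N stop after 22.6 mm of travel means it is fully open. Now I'll release the pull and lift 12 mm.

>>> send_rows([
  {"x": -0.7,"y": 0,"z": 0,"ax": 0,"ay": 0,"az": 0,"gripper": 1},
  {"x": 0,"y": 0,"z": -0.6,"ax": 0,"ay": 0,"az": 0,"gripper": 1},
  {"x": 0,"y": 0,"z": -0.6,"ax": 0,"ay": 0,"az": 0,"gripper": 1},
  {"x": 0,"y": 0,"z": 0,"ax": 0,"ay": 0,"az": 0,"gripper": 1},
  {"x": 0,"y": 0,"z": 0,"ax": 0,"ay": 0,"az": 0,"gripper": 1},
])

```text
clock: 10.52
position: [519.4, 73.6, 106.0]
ee_rot: [0.998, -0.064, 0.001, -0.0]
contact_force: [-2.9, 0.1, -2.7]
gripper_width: 50.9
grasp_force: 64.0
```

Run:
```python
from h import *
s=arm.read_state(); print(s['position'],s['contact_force'],s['wrist_torque']); go(s,[490,76.5,104.9],-7.4)
```

```text
[519.38368531  73.55410757 106.0122279 ] [-2.93658103  0.06682536 -2.74049695] [ 0.11748514  0.68905321 -0.04043369]
yaw -7.29 tilt [ 1.2e-03  4.0e-04 -1.0e+00] shift cm [-2.95  0.08  0.11] az 0.11
```

>>> send_rows([
  {"x": -0.75,"y": 0,"z": 0,"ax": 0,"ay": 0,"az": 0,"gripper": 1},
  {"x": -0.75,"y": 0,"z": 0,"ax": 0,"ay": 0,"az": 0,"gripper": 1},
  {"x": -0.75,"y": 0,"z": 0,"ax": 0,"ay": 0,"az": 0,"gripper": 1},
  {"x": -0.7,"y": 0,"z": 0,"ax": 0,"ay": 0,"az": 0,"gripper": 1},
  {"x": 0,"y": 0,"z": 0,"ax": 0,"ay": 0,"az": 0,"gripper": 1},
])

```text
clock: 10.93
position: [487.7, 77.1, 105.2]
ee_rot: [0.998, -0.063, -0.001, 0.0]
contact_force: [-0.2, 0.1, -4.5]
gripper_width: 50.7
grasp_force: 63.9
```

>>> send_rows([
  {"x": 0,"y": 0,"z": 0,"ax": 0,"ay": 0,"az": 0,"gripper": 1},
  {"x": 0,"y": 0,"z": 0,"ax": 0,"ay": 0,"az": 0,"gripper": 1},
])

```text
clock: 11.1
position: [489.9, 77.5, 105.6]
ee_rot: [0.998, -0.063, 0.001, -0.0]
contact_force: [0.7, 0.5, -4.8]
gripper_width: 50.7
grasp_force: 63.9
```

Run:
```python
from h import *
s=arm.read_state(); print(s['position'],s['contact_force'],s['wrist_torque']); go(s,[490.1,76.5,104.9],-7.4)
im,d,m=look('scene'); P=cloud(d,m)
sc,_,_=look('side')
a=im[165:235,240:320,::-1]; b=sc[155:225,270:350,::-1]
cv2.imwrite('pics/c6.png',np.hstack([cv2.resize(x,(400,350),interpolation=2) for x in(a,b)]))
```

```text
[489.92226277  77.52283008 105.57560931] [ 0.67320722  0.53740283 -4.75929832] [-0.02175876 -0.10580694  0.05225045]
yaw -7.25 tilt [ 1.1e-03  3.0e-04 -1.0e+00] shift cm [0.03 0.1  0.07] az 0.15
```

View pics/c6.png

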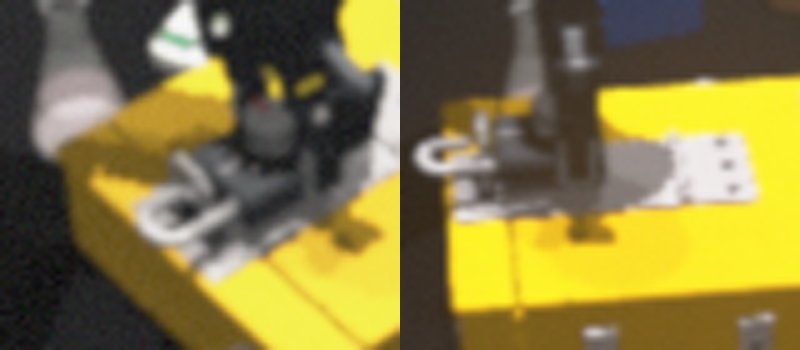

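Both views show the open bow now out ahead of the box's front edge, with the staple just at the front face and no contact force. The gap is level with the foot, so I'll slide to -y (tool +y) gently.

>>> send_rows([
  {"x": 0,"y": 0.5,"z": 0,"ax": 0,"ay": 0,"az": 0,"gripper": 1},
  {"x": 0,"y": 0.5,"z": 0,"ax": 0,"ay": 0,"az": 0,"gripper": 1},
  {"x": 0,"y": 0.4,"z": 0,"ax": 0,"ay": 0,"az": 0,"gripper": 1},
  {"x": 0,"y": 0,"z": 0,"ax": 0,"ay": 0,"az": 0,"gripper": 1},
])

```text
clock: 11.53
position: [487.4, 62.4, 105.2]
ee_rot: [0.998, -0.064, -0.0, 0.0]
contact_force: [0.2, 0.6, -4.7]
gripper_width: 50.6
grasp_force: 63.9
```

>>> send_rows([
  {"x": 0,"y": 0.5,"z": 0,"ax": 0,"ay": 0,"az": 0,"gripper": 1},
  {"x": 0,"y": 0.5,"z": 0,"ax": 0,"ay": 0,"az": 0,"gripper": 1},
  {"x": 0,"y": 0.5,"z": 0,"ax": 0,"ay": 0,"az": 0,"gripper": 1},
  {"x": 0,"y": 0.4,"z": 0,"ax": 0,"ay": 0,"az": 0,"gripper": 1},
  {"x": 0,"y": 0,"z": 0,"ax": 0,"ay": 0,"az": 0,"gripper": 1},
])

```text
clock: 11.95
position: [485.0, 43.7, 105.3]
ee_rot: [0.998, -0.064, -0.0, 0.0]
contact_force: [-0.5, -0.8, -4.2]
gripper_width: 50.7
grasp_force: 63.9
```

>>> send_rows([
  {"x": 0,"y": 0.5,"z": 0,"ax": 0,"ay": 0,"az": 0,"gripper": 1},
  {"x": 0,"y": 0,"z": -1.5,"ax": 0,"ay": 0,"az": 0,"gripper": 1},
  {"x": 0,"y": 0,"z": -1.5,"ax": 0,"ay": 0,"az": 0,"gripper": 1},
  {"x": 0,"y": 0,"z": -2,"ax": 0,"ay": 0,"az": 0,"gripper": 1},
  {"x": 0,"y": 0,"z": -2,"ax": 0,"ay": 0,"az": 0,"gripper": 1},
])

```text
clock: 12.37
position: [484.2, 39.2, 175.7]
ee_rot: [0.998, -0.063, -0.001, 0.0]
contact_force: [0.4, -0.2, -4.4]
gripper_width: 50.8
grasp_force: 64.1
```

>>> send_rows([
  {"x": 0,"y": 0,"z": -0.5,"ax": 0,"ay": 0,"az": 0,"gripper": 1},
  {"x": 0,"y": 0,"z": 0,"ax": 0,"ay": 0,"az": 0,"gripper": 1},
  {"x": 0,"y": 0,"z": 0,"ax": 0,"ay": 0,"az": 0,"gripper": 1},
  {"x": 0,"y": 0,"z": 0,"ax": 0,"ay": 0,"az": 0,"gripper": 1},
  {"x": 0,"y": 0,"z": 0,"ax": 0,"ay": 0,"az": 0,"gripper": 1},
])

```text
clock: 12.78
position: [483.8, 39.3, 178.8]
ee_rot: [0.998, -0.064, -0.001, 0.001]
contact_force: [0.2, 0.5, -5.2]
gripper_width: 50.9
grasp_force: 64.3
```

Run:
```python
from h import *
s=arm.read_state(); print(s['position'],s['contact_force'],s['grasp_force'],abs(s['joint_vel']).max())
im,d,m=look('scene'); sc,_,_=look('side')
a=im[140:240,240:354,::-1]; b=sc[135:235,250:364,::-1]
cv2.imwrite('pics/c7.png',np.hstack([cv2.resize(x,(400,350),interpolation=2) for x in(a,b)]))
```

```text
[483.8149633   39.27798438 178.84850577] [ 0.17322282  0.53618537 -5.19829114] 64.26531314849854 0.006023342484888461
```

View pics/c7.png

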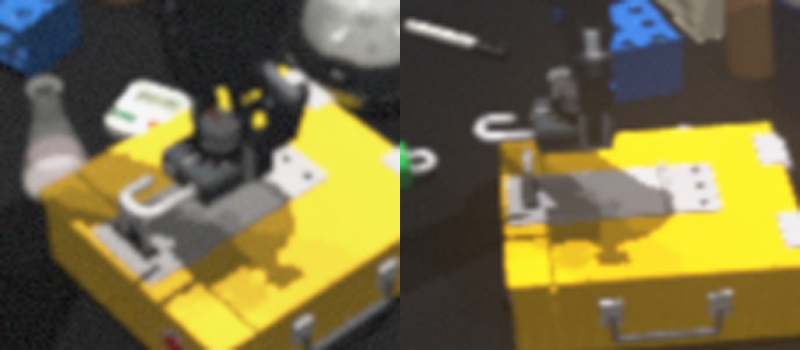

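Both views show the padlock clear of the staple, held level with the dial up and the shackle still out. The bystanders I can see are where they were. Handing in.

```bash
python3 -c "
from bench import arm
print(arm.job_done())"
```

```text
the job is handed in; nothing more can be done
None
```

I dialled the padlock to the third tick, pulled it open and took it off the staple; it was held level about 10 cm above the lid, dial up and shackle open, when I handed in at about 13 s. No verdict came back.

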